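# Rack the sound mouldings on the sloped drying stand, cull the bad ones

### The arm

A 7-joint arm with a two-finger parallel gripper is mounted at the origin on the work surface. World frame = base frame: x ahead of the robot, y to its left, z up, the work surface at z = 0. Lengths are in m, angles in degrees, forces in N, time in s.
With the tool pointing down it reaches from about 0.4 to 0.875 m from the base axis. Payload 6.5 kg.
Tool frame: the origin (TCP) lies between the finger pads; the fingertips stand 22 mm ahead of it and the grasp point (between the pads) lies 3 mm ahead of it; z points along the fingers, y is the line along which they close (so a half turn about z gives the same grasp; the last joint's range is limited). The gripper opens to 85 mm and grips with 20 to 120 N. Pads are 22 mm wide; open, the fingers measure 114 mm over their backs; the gripper's body (76 mm by 85 mm) begins 54 mm behind the grasp point. The pads swing forward as they close: fully open they stand 13 mm farther back than shut.
Start: joints at [71.551, 30.733, -0.252, 88.115, 0.149, 61.152, -4.079], TCP at [0.164, -0.629, 0.253] pointing down, gripper open.
Joint ranges: [-154.64, 154.64], [-21.42, 123.67], [-72.66, 72.17], [13.99, 137.28], [-74.86, 254.86], [10.95, 109.41], [-158.01, 158.01]. Speed limits (degrees/s): [136.94, 136.94, 180, 180, 180, 180, 180].

### API

Orientations are given as a 3x3 rotation matrix whose columns are the frame's x, y, z axes.
In Python, from plant import env gives the robot as it stands.
- The arm moves only by the shell command python3 -m pendant 'ROWS' [FORCE]. ROWS is JSON, a list of rows, each a list of 7 numbers: the turn, a rotation vector about the tool's x, y, z in units of 6 degrees (1.0 is 6 degrees), then the shift along the tool's x, y, z in units of 2.5 cm (1.0 is 2.5 cm), then the opening, from 0 (shut) to 1 (fully open). In form: [[wx, wy, wz, x, y, z, jaw], ...]. A call has exactly 5 rows; each row shifts and turns the commanded pose from where the row before left it, along the tool's axes as they then stand; what a row does not reach is not made up. A row lasts 1/10 s, in which the tool goes at most 50 mm and 8.59 degrees, less where a joint would pass 70% of its speed; a pose out of reach is approached as far as the arm can. A call with a number of a shift or a turn outside -1 to 1 is refused whole. A call with a gripper value outside its range is refused whole. The fingers move at their own pace and stop on an object; FORCE is the grip in N (left out, the last holds). Time passes only in rows, so rows that do not move let the fingers close, or fill a call up. It gives the time, the measured TCP pose, the force, the opening and the grip force at its end, in the units of the state.
- env.get_state(): the state, without advancing time (a new reading comes with each control period).
- env.camera(name): name is "scene" or "top"; returns (picture, depth): 480x640x3 uint8, red, green, blue; 480x640 float32, m along the optical axis (not along the pixel's ray), 0 where there is no reading.
- env.calibration(name): a dict with "mtx" (3x3 intrinsics, pixels), "k1" (the pictures are not rectified: a ray, as slopes to the right and down, at radius r is drawn at 1 + k1 r^2 times it, then the intrinsics apply), "R" (3x3) and "t" (3): a world point X has camera coordinates R X + t. Camera axes: x right, y down, z forward; pixel columns grow to the right and rows downward; lengths in m; the calibration is good to about 2 mm. A picture is of the moment at which its call begins. calibration takes no time and is no camera call.
- env.hand_in(): hands the job in; it is judged then, once.
The state is a dict: "time": time; "joints": joint angles; "qd": joint speeds; "tau": joint torques, N m; "eef_pos": TCP position; "orientation": TCP orientation; "ft_force": force on the tool from outside, world axes, zero at the start; "wrist_torque": the same for the moment, N m; "width": finger opening in m; "grip_force": force on a finger pad.
Only numpy, scipy, OpenCV 4.12 (cv2) and the standard library are available. Lean on these libraries where they do the work, as an engineer would, in place of code of your own. Each camera call takes 0.05 s, during which the arm holds its last target. There are 200 camera calls.

### The job

Lay the two sound mouldings from the bench on the sloped drying stand, next to the one already drying there: rib up, square across both bars, each resting with its low end just behind the lip, a clear air gap between all three; set them down gently, without letting them drop, and do not disturb the one already there. Put the two bad mouldings (the one cut too short and the one with a broken corner) in the cardboard carton. Leave the glue bottle, tape measure and sanding block where they are.

Things in the scene. Friction and masses are not known exactly. Their poses are not given: they have to be found in the camera images.
- rack: Sloped top of a fixed wooden drying stand: two bars along y, y = -140 to 140. Their tops are the plane z = 0, rising at 20 deg along +x (away from the robot, give or take yaw). Low bar x = 0 to 16, its lip (x = -8 to 0) 12 above the tops; high bar x = 105 to 119; open between. Origin: mid-length, lip's inner face, at bar-top level, 85 over the bench. Feet: about 190 x 240.
- piece_a: Sound moulding, loose on the bench, 160 long. T-shaped moulding, white-primed: lying on a flat base 50 wide and 12 thick, with a rib 16 wide standing 24 high along the middle of the base (36 high in all). Origin: centre of the base's underside; x along the length, z up through the rib.
- piece_b: Another sound moulding just like piece_a, 160 long. Origin: centre of the base's underside; x along the length, z up through the rib.
- stub: Bad moulding: same section as piece_a but only 100 long. Origin: centre of the base's underside; x along the length, z up through the rib.
- chipped: Bad moulding: same section and length (160) as piece_a, but a corner of the base is missing at its +x end: 60 along the length and 17 wide on the +y side, right up to the rib. Origin: centre of the base's underside; x along the length, z up through the rib.
- racked: A sound moulding like piece_a (160 long) already lying on the drying stand, its low end at the lip, somewhere along the bars. Leave it there. Same origin and axes; its x points up the slope.
- carton: Fixed open cardboard carton for offcuts, 220 (x) x 180 (y) x 85 high outside, walls and floor 5 thick. Origin: centre of the underside. Thin flaps hang outside the rim.
- glue: Bystander: upright white glue bottle, 60 diameter, 170 high. Origin: centre of its foot.
- tape: Bystander: black tape measure, 70 x 40 x 65 high. Origin: centre of the underside.
- sander: Bystander: sanding block, cork with a wooden grip on top, 110 (x) x 60 (y) x 50 high. Origin: centre of the underside.
Not all that is in view belongs to the job. Leave any purple or yellow look-alike of the piece_b alone. Leave any yellow look-alike of the chipped alone.

How it is judged (in metres and radians):
At the end, for the whole second after the job is handed in: Both sound mouldings at rest on the two bars: flat (6 mm, 5 deg), square (9 deg), low end within 18 mm of the lip, centre 15 mm or more inside the bars' ends, not touching another (centres 55 mm apart); racked one within 15 mm; short and chipped ones inside the carton, under 60 mm up (x of piece_a in the frame of rack between 0.074 and 0.098 m and y of piece_a in the frame of rack between -0.125 and 0.125 m and z of piece_a in the frame of rack between -0.006 and 0.006 m and angle between the x axis of each of piece_a, piece_b and the x axis of rack, either way round below 0.16 rad and angle between the z axis of each of piece_a, piece_b and the z axis of rack, either way round below 0.09 rad and linear speed of each of piece_a, piece_b below 0.03 m/s and contact force between each of piece_a, piece_b and rack above 0.05 N and x of piece_b in the frame of rack between 0.074 and 0.098 m and y of piece_b in the frame of rack between -0.125 and 0.125 m and z of piece_b in the frame of rack between -0.006 and 0.006 m and x of stub in the frame of carton between -0.1 and 0.1 m and y of stub in the frame of carton between -0.08 and 0.08 m and z of stub in the frame of carton between -0.005 and 0.06 m and linear speed of each of stub, chipped below 0.05 m/s and x of chipped in the frame of carton between -0.1 and 0.1 m and y of chipped in the frame of carton between -0.08 and 0.08 m and z of chipped in the frame of carton between -0.005 and 0.06 m and distance between piece_a and piece_b above 0.055 m and contact force between piece_a and piece_b below 0.01 N and distance between each of piece_a, piece_b and racked above 0.055 m and contact force between each of piece_a, piece_b and racked below 0.01 N and distance of racked from where it was at the start of the episode below 0.015 m).
It fails at once if the moulding already on the stand is displaced by more than 15 mm (distance of racked from where it was at the start of the episode above 0.015 m).
It fails at once if the glue bottle, tape measure or sanding block is moved by more than 20 mm (distance of any of glue, tape, sander from where it was at the start of the episode above 0.02 m).
It fails at once if a sound moulding is dropped: it moves faster than 0.6 m/s near the stand while not held ((linear speed of piece_a above 0.6 m/s and distance between piece_a and rack below 0.22 m and contact force between piece_a and the fingers below 0.05 N) or (linear speed of piece_b above 0.6 m/s and distance between piece_b and rack below 0.22 m and contact force between piece_b and the fingers below 0.05 N)).
It also fails if it takes over 72 s, if anything falls off the work surface, if the arm or the gripper's body presses on something with over 40 N, if the wrist force passes 120 N, or if a joint passes its speed limit or range.

## Working session

There is one attempt and no reset: what is moved stays moved. The work goes in short steps, Python scripts to look and compute and a shell command to move; the robot and the scene stay as the last step left them, time stands still between calls to the robot, and variables do not carry over. Pictures are saved under pics/ and viewed, at most 10 in all, crops included, and the job is handed in when it is done.

```bash
ls; mkdir -p pics
python3 - <<'E'
from plant import env
import cv2,numpy as np
for n in("scene","top"):
    p,d=env.camera(n); cv2.imwrite(f"pics/{n}0.png",p[:,:,::-1]); np.savez(f"{n}0.npz",p=p,d=d)
    c=env.calibration(n); print(n,c)
s=env.get_state();print(s)
E
```

```text
pics
scene {'mtx': array([[550.2990672 ,   0.        , 322.13168529],
       [  0.        , 550.2990672 , 235.97399726],
       [  0.        ,   0.        ,   1.        ]]), 'k1': 0.044359961113544684, 'R': array([[ 0.8194884 ,  0.57309144,  0.00222824],
       [ 0.45044741, -0.64170086, -0.62073919],
       [-0.35431046,  0.50969227, -0.78401396]]), 't': array([-0.40876261, -0.16489439,  1.72952749])}
top {'mtx': array([[471.76222018,   0.        , 312.81164995],
       [  0.        , 471.76222018, 239.63709905],
       [  0.        ,   0.        ,   1.        ]]), 'k1': -0.044829723547534554, 'R': array([[-1.90151281e-03, -9.99970285e-01,  7.47086006e-03],
       [-9.85290498e-01,  5.96889303e-04, -1.70886743e-01],
       [ 1.70877205e-01, -7.68591075e-03, -9.85262355e-01]]), 't': array([-0.00826971,  0.51826831,  1.3019114 ])}
{'time': 0.1, 'joints': array([71.55090445, 30.77523128, -0.25415861, 88.16637129,  0.14830763,
       61.14986314, -4.07787439]), 'qd': array([-9.50477615e-03,  5.18590152e-05,  6.83276436e-02, -2.74367660e-01,
        2.56974207e-02,  1.12149445e-01, -2.94160129e-03]), 'tau': array([ 3.12513039e-03, -5.84571147e+01,  1.05219975e+00, -2.59774929e+01,
        1.26856088e-02,  4.66742786e-03, -3.85353803e-05]), 'eef_pos': array([ 0.16431457, -0.62833103,  0.25246813]), 'orientation': array([[ 9.67438647e-01,  2.53105133e-01, -5.06726125e-04],
       [ 2.53105617e-01, -9.67437478e-01,  1.50776149e-03],
       [-1.08603671e-04, -1.58692197e-03, -9.99998735e-01]]), 'ft_force': array([-0.42595606,  0.17765839,  0.54054239]), 'wrist_torque': array([0.01671779, 0.03043466, 0.04949166]), 'grip_force': 0.0, 'width': 0.08491886197775562}
```

View pics/top0.png

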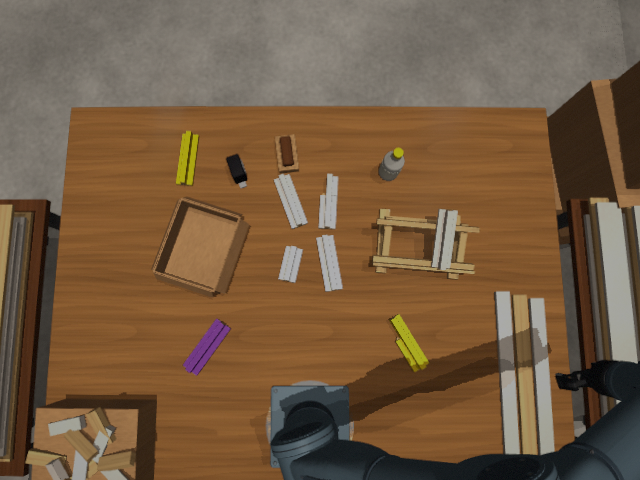

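View pics/scene0.png

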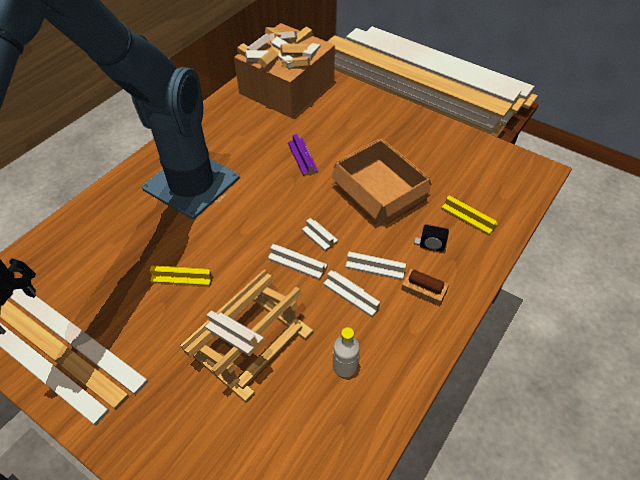

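Top view: sound candidates are at (290,200) and (329,262). The stub is the short one at (290,264), and the chipped one at (329,201) has its lower-left base corner missing. The racked piece is at (446,240) on the stand at (425,243), and the carton is at (201,247). The yellow and purple look-alikes are at (188,158), (410,343) and (207,347). I'll measure the clouds and make one enlarged crop.

```bash
cat > h.py <<'E'
import numpy as np,cv2
from plant import env
def rays(n,uv):
    c=env.calibration(n);uv=np.asarray(uv,float).reshape(-1,2)
    d=(uv-c["mtx"][:2,2])/c["mtx"][0,0]; s=d.copy()
    for _ in range(10): s=d/(1+c["k1"]*(s**2).sum(1,keepdims=True))
    return np.c_[s,np.ones(len(s))],c
def plane(n,uv,z):
    r,c=rays(n,uv);w=r@c["R"];o=-c["R"].T@c["t"]
    return o+w*((z-o[2])/w[:,2])[:,None]
def pts(n,uv,d):
    r,c=rays(n,uv);return (r*np.asarray(d).reshape(-1,1)-c["t"])@c["R"]
def cloud(n,d):
    v,u=np.mgrid[:480,:640];return pts(n,np.c_[u.ravel(),v.ravel()],d.ravel()).reshape(480,640,3)
def white(p):
    h=cv2.cvtColor(p,cv2.COLOR_RGB2HSV);return ((h[...,1]<45)&(h[...,2]>110)).astype(np.uint8)
def pieces(n,p,d,lo=(.3,-.45),hi=(.95,.45)):
    W=cloud(n,d);m=white(p);ok=(d>0)&np.all(W[...,:2]>lo,-1)&np.all(W[...,:2]<hi,-1)
    k,l,s,c=cv2.connectedComponentsWithStats(m*ok.astype(np.uint8))
    out=[]
    for i in range(1,k):
        if s[i,4]<100:continue
        P=W[l==i];q=P[P[:,2]>P[:,2].max()*.0+.027]
        rb=q[q[:,2]<.06] if np.median(P[:,2])<.06 else q
        r=cv2.minAreaRect(P[:,:2].astype(np.float32)*1000)
        rr=cv2.minAreaRect(rb[:,:2].astype(np.float32)*1000) if len(rb)>5 else None
        a=None
        if len(rb)>5:
            x=rb[:,:2]-rb[:,:2].mean(0);a=np.degrees(np.arctan2(*np.linalg.svd(x,full_matrices=False)[2][0][::-1]))
        out.append((c[i].round(),s[i,4],r,rr,a,np.percentile(P[:,2],[2,50,98]).round(4)))
    return out
E
python3 - <<'E'
from h import *
np.set_printoptions(precision=4,suppress=True)
for n in("top","scene"):
    f=np.load(n+"0.npz");p,d=f["p"],f["d"];W=cloud(n,d)
    print(n)
    for c,s,r,rr,a,z in pieces(n,p,d): print(c,s,[np.round(x) for x in r],rr and [np.round(x,1) for x in rr],a and round(a%180,1),z)
    # carton
    hh=(W[...,2]>.07)&(W[...,2]<.1)&(d>0)&(W[...,0]>.4)&(W[...,0]<.8)&(W[...,1]>.05)&(W[...,1]<.5)
    print("carton",cv2.minAreaRect(W[hh][:,:2].astype(np.float32)*1000),W[hh][:,2].max())
    # rack tall points
    g=(W[...,2]>.04)&(W[...,2]<.2)&(d>0)&(W[...,0]>.35)&(W[...,0]<.75)&(W[...,1]>-.5)&(W[...,1]<-.1)&(white(p)==0)
    np.save(n+"rack.npy",W[g]);Q=W[g];print(len(Q),Q.min(0),Q.max(0))
f=np.load("top0.npz");p=f["p"]
c=cv2.resize(p[120:300,260:490],None,fx=3.4,fy=3.3,interpolation=cv2.INTER_CUBIC)
cv2.imwrite("pics/crop.png",c[:,:,::-1])
E
```

```text
top
[393. 162.] 191 [array([ 729., -234.]), array([55., 41.]), np.float64(63.0)] [array([ 728.5, -234.2]), array([55.3, 41.3]), np.float64(63.2)] 67.6 [0.1012 0.1153 0.1298]
[290. 200.] 881 [array([643.,  58.]), array([162.,  51.]), np.float64(20.0)] [array([640.9,  58.4]), array([158. ,  16.3]), np.float64(20.4)] 20.4 [0.0046 0.013  0.0391]
[329. 204.] 768 [array([642., -54.]), array([ 51., 165.]), np.float64(87.0)] [array([638.1, -53.4]), array([ 16. , 157.9]), np.float64(86.7)] 176.6 [0.0044 0.0129 0.0395]
[438. 238.] 352 [array([ 509., -348.]), array([ 19., 147.]), np.float64(85.0)] [array([ 509. , -347.8]), array([ 18.6, 147.5]), np.float64(85.1)] 175.1 [0.0959 0.1223 0.1492]
[449. 240.] 555 [array([ 502., -372.]), array([ 34., 157.]), np.float64(85.0)] [array([ 502. , -372.1]), array([ 33.6, 157.1]), np.float64(84.8)] 173.9 [0.0992 0.1365 0.1708]
[329. 263.] 945 [array([456., -56.]), array([160.,  51.]), np.float64(10.0)] [array([456. , -55.3]), array([159.3,  16.4]), np.float64(9.6)] 9.7 [0.0032 0.0122 0.0379]
[290. 263.] 598 [array([454.,  56.]), array([50., 99.]), np.float64
[... 1419 characters left out ...]
. 326.] 479 [array([ 472., -333.]), array([ 77., 219.]), np.float64(85.0)] [array([ 501. , -355.3]), array([ 39.3, 157.2]), np.float64(84.0)] 176.7 [0.0987 0.1423 0.1743]
[229. 337.] 401 [array([ 502., -382.]), array([ 19., 150.]), np.float64(85.0)] [array([ 502.2, -382.2]), array([ 18.8, 150. ]), np.float64(85.2)] 175.1 [0.1    0.1273 0.1525]
[346. 349.] 364 [array([ 736., -244.]), array([55., 48.]), np.float64(33.0)] [array([ 736. , -244.5]), array([54.9, 48.3]), np.float64(33.4)] 27.5 [0.1039 0.1169 0.1342]
carton ((576.1294555664062, 281.2183837890625), (199.71182250976562, 397.22027587890625), 71.7884521484375) 0.09646771673979009
3932 [ 0.4119 -0.4642  0.0401] [ 0.7498 -0.1731  0.1784]
```

View pics/crop.png

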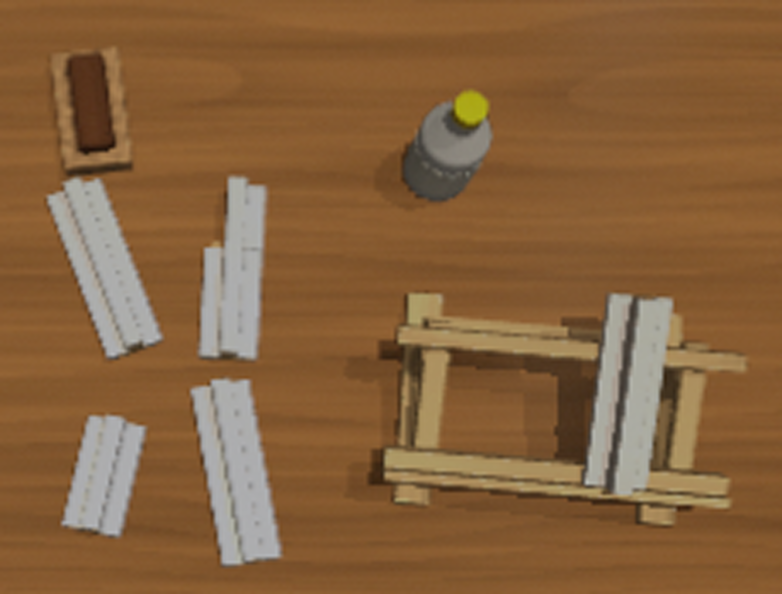

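The crop confirms it: the chipped piece at top (329,201) is missing its far-left base corner. The pieces at (290,200) and (329,262) are whole and full length, so they are the sound ones. The stub at (290,264) measures 100 mm. Next I'll fit the rack and start moving.

```bash
cat >> h.py <<'E'
from scipy.spatial.transform import Rotation as Ro
from scipy.optimize import least_squares
def go(pos,R,base=None):
    """turn first (about tool), then shift in the turned tool axes; pendant units"""
    s=env.get_state();p,O=base if base else (s["eef_pos"],s["orientation"])
    rv=np.degrees(Ro.from_matrix(O.T@R).as_rotvec())/6
    print("turn",rv.round(2),"shift(new axes)",(R.T@(np.asarray(pos)-p)/.025).round(2),"shift(old axes)",(O.T@(np.asarray(pos)-p)/.025).round(2))
def down(yaw):
    c,s=np.cos(np.radians(yaw)),np.sin(np.radians(yaw));return np.array([[c,s,0],[s,-c,0],[0,0,-1.]])
def rackR(yaw,t=20): return Ro.from_euler("ZY",[yaw,-t],degrees=True).as_matrix()
E
python3 - <<'E'
from h import *
np.set_printoptions(precision=4,suppress=True,linewidth=150)
for n in("top","scene"):
    Q=np.load(n+"rack.npy");Q=Q[(Q[:,0]<.68)&(Q[:,2]>.06)]
    R=rackR(-4.6);L=Q@R   # rack axes about world origin
    o=np.array([.425,-.32,.085])@R
    L=L-o
    H,xe,ze=np.histogram2d(L[:,0],L[:,2],bins=[np.arange(-.03,.15,.006),np.arange(-.03,.03,.004)])
    print(n,ze[:-1]*1000);
    for x,h in zip(xe,H):print(round(x*1000),h.astype(int))
    for nm,a,b in(("low",-.02,.035),("high",.1,.14)):
        g=(L[:,0]>a)&(L[:,0]<b)&(L[:,2]>-.012)
        print(nm,"y",np.percentile(L[g,1],[0,1,99,100]),"slope dx/dy deg",np.degrees(np.polyfit(L[g,1],L[g,0],1)[0]))
E
```

```text
top [-30. -26. -22. -18. -14. -10.  -6.  -2.   2.   6.  10.  14.  18.  22.]
-30 [0 0 0 0 0 0 0 0 0 0 0 0 0 0]
-24 [0 0 0 0 0 0 0 0 0 0 0 0 0 0]
-18 [0 0 0 0 0 0 0 0 0 0 0 0 0 0]
-12 [0 0 0 0 0 0 0 0 0 0 0 0 0 0]
-6 [0 0 0 0 0 0 0 0 0 0 0 0 0 0]
0 [ 0  0  0  0  0  0  0  9 30 29  0  0  0  0]
6 [  0   0   0   0   4  19  14  23 104  91   7   0   0   0]
12 [ 0  0  0  1 15 78 71 19 15 10  2  1  1  0]
18 [ 1  0  1  1  7 87 75  8  4  0  0  2  1  0]
24 [11 22 18 23 37 55 61 10  2  2  1  1  2  0]
30 [12  8  2  0  0  0  0  1  1  2  0  0  1  1]
36 [12 12  2  0  0  0  2  1  2  1  0  2  1  0]
42 [13 12  0  0  0  0  0  1  0  0  2  0  0  2]
48 [18  7  2  0  0  0  1  0  2  1  1  0  3  1]
54 [11 13  1  0  0  0  1  0  2  1  0  0  2  0]
60 [14 19  0  0  0  0  2  0  1  1  1  2  0  0]
66 [16 12  1  0  0  0  0  0  2  1  0  1  1  1]
72 [13 12  2  0  0  0  2  0  1  3  0  1  1  1]
78 [10 15  0  0  0  1  1  0  1  3  0  1  1  0]
84 [15 11  2  0  0  0  1  0  0  0  2  0  1  1]
90 [10 14  2  0  0  0  0  1  1  2  1  1  2  0]
96 [10 14  1  0  0  0  1  1  1  1  0  0  2  1]
102 [ 9 18  1  0  0  1  2  0  1  1  0  1  3 
[... 1217 characters left out ...]
0  0  2  1  1  2  1]
72 [ 5 13 13  0  0  0  0  1  1  1  0  1  2  0]
78 [ 1 12 12  0  0  0  0  0  2  1  1  1  1  1]
84 [ 2 16 12  0  0  0  0  1  1  1  0  0  2  1]
90 [ 0 10 10  1  0  0  0  1  1  3  0  1  3  0]
96 [0 0 5 1 0 0 0 0 2 0 1 1 0 0]
102 [0 0 0 0 0 0 0 1 1 2 0 1 1 2]
108 [0 0 0 0 0 1 5 1 1 2 1 0 1 2]
114 [ 0  0  0  0  2  7 71 32  1  1  1  0  2  0]
120 [ 0  3  4  7  8  7 94 74  3  0  0  0  2  1]
126 [ 11  41  73  97 108  92 122  65   6   1   1   1   1   1]
132 [ 8 10 13 16 11 10 16  4  2  1  0  2  2  0]
138 [0 0 0 0 0 0 0 0 2 1 0 0 0 1]
low y [-0.1335 -0.1323  0.1445  0.1482] slope dx/dy deg 0.6880802922133331
high y [-0.1342 -0.1327  0.1446  0.148 ] slope dx/dy deg 0.8922131765532023
```

```bash
cat >> h.py <<'E'
RO=np.array([.4384,-.313,.085]);RR=rackR(-5.2);TR=RR@np.diag([1,-1,-1.])
def rk(x,y,z): return RO+RR@np.array([x,y,z])
CO=np.array([.499,.3126,0])
def ct(x,y,z): return CO+down(-18)@np.diag([1,-1,-1.])@np.array([x,y,z])
PK=dict(b=(.4555,-.056,9.7),a=(.6405,.057,20.4),stub=(.4523,.0567,-12.7),chip=(.6375,-.0542,-3.5))
E
python3 -c "
from h import *
x,y,w=PK['b'];go((x,y,.138),down(w))
for i in(.028,.1):print(rk(.085,i,.038))
print(ct(0,.04,0),ct(0,-.04,0))"
```

```text
turn [-0.02  0.    0.83] shift(new axes) [ 15.34 -20.6    4.58] shift(old axes) [ 17.06 -19.19   4.61]
[ 0.50753958 -0.29117648  0.14978003]
[ 0.51406513 -0.2194728   0.14978003]
[0.51136068 0.35064226 0.        ] [0.48663932 0.27455774 0.        ]
```

```bash
R='[0,0,0,0.85,-0.96,0,0.45]'; python3 -m pendant '[[0,0,0,0.4,-0.5,0,0.45],[0,0,0,0.85,-0.96,0,0.45],[0,0,0,0.85,-0.96,0,0.45],[0,0,0,0.85,-0.96,0,0.45],[0,0,0,0.85,-0.96,0,0.45]]' 30
python3 -m pendant '[[0,0,0,0.85,-0.96,0,0.45],[0,0,0,0.85,-0.96,0,0.45],[0,0,0,0.85,-0.96,0,0.45],[0,0,0,0.85,-0.96,0,0.45],[0,0,0,0.85,-0.96,0,0.45]]'
python3 -m pendant '[[0,0,0,0.85,-0.96,0,0.45],[0,0,0,0.85,-0.96,0,0.45],[0,0,0,0.85,-0.96,0,0.45],[0,0,0,0.85,-0.96,0,0.45],[0,0,0,0.85,-0.96,0,0.45]]'
python3 -m pendant '[[0,0,0,0.85,-0.96,0,0.45],[0,0,0,0.85,-0.96,0,0.45],[0,0,0,0.85,-0.96,0.5,0.45],[0,0,0.4,0.85,-0.96,0.5,0.45],[0,0,0.43,0,0,0.5,0.45]]'
python3 -c "
from h import *
x,y,w=PK['b'];go((x,y,.138),down(w))"
```

```text
time: 0.6
eef_pos: [0.2292, -0.4984, 0.2529]
orientation: [[0.967, 0.253, -0.0], [0.253, -0.967, 0.001], [-0.0, -0.001, -1.0]]
ft_force: [-0.6, 0.1, 1.1]
width: 0.0383
grip_force: 0.0
time: 1.1
eef_pos: [0.3016, -0.3555, 0.2531]
orientation: [[0.967, 0.253, -0.0], [0.253, -0.967, 0.0], [-0.0, -0.0, -1.0]]
ft_force: [1.9, -0.1, 0.0]
width: 0.0381
grip_force: 0.0
time: 1.6
eef_pos: [0.374, -0.2126, 0.2532]
orientation: [[0.967, 0.253, -0.0], [0.253, -0.967, 0.0], [-0.0, -0.0, -1.0]]
ft_force: [1.4, 0.2, -0.2]
width: 0.0384
grip_force: 0.0
time: 2.1
eef_pos: [0.4335, -0.0952, 0.2155]
orientation: [[0.985, 0.173, 0.002], [0.173, -0.985, 0.002], [0.002, -0.002, -1.0]]
ft_force: [-0.1, 0.1, 0.6]
width: 0.0383
grip_force: 0.0
turn [-0.01 -0.02  0.04] shift(new axes) [ 1.13 -1.4   3.1 ] shift(old axes) [ 1.13 -1.39  3.11]
```

```bash
python3 -m pendant '[[0,0,0,0.56,-0.7,0.8,0.45],[0,0,0,0.57,-0.7,1,0.45],[0,0,0,0,0,1,0.45],[0,0,0,0,0,1,0.45],[0,0,0,0,0,0.5,0.45]]'
python3 -c "
from h import *
x,y,w=PK['b'];go((x,y,.038),down(w))"
```

```text
time: 2.6
eef_pos: [0.4524, -0.06, 0.1064]
orientation: [[0.986, 0.169, -0.003], [0.169, -0.986, 0.0], [-0.003, -0.001, -1.0]]
ft_force: [-0.8, 0.0, 0.5]
width: 0.0381
grip_force: 0.0
turn [-0.01  0.03  0.  ] shift(new axes) [ 0.15 -0.13  2.73] shift(old axes) [ 0.16 -0.13  2.73]
```

Run:
```python
from h import *
p,d=env.camera("scene");cv2.imwrite("pics/s1.png",cv2.resize(p[180:330,200:420],None,fx=3,fy=3)[:,:,::-1])
```

```text
(no output)
```

View pics/s1.png

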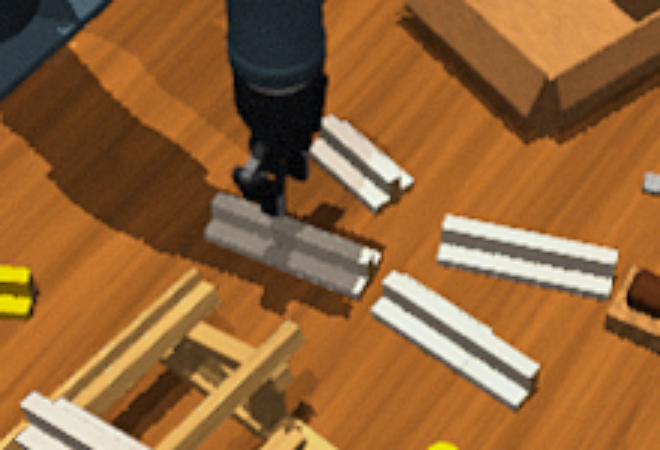

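The crop shows the gripper centred over piece_b's rib near (285,225), clear of its neighbours. Going down.

```bash
python3 -m pendant '[[0,0,0,0.05,-0.05,0.8,0.45],[0,0,0,0,0,0.8,0.45],[0,0,0,0,0,0.6,0.45],[0,0,0,0,0,0.3,0.45],[0,0,0,0,0,0,0.45]]'
python3 -c "
from h import *
x,y,w=PK['b'];go((x,y,.038),down(w))"
```

```text
time: 3.15
eef_pos: [0.4545, -0.0589, 0.0456]
orientation: [[0.986, 0.168, -0.001], [0.168, -0.986, -0.0], [-0.001, -0.0, -1.0]]
ft_force: [1.0, -0.0, -0.1]
width: 0.0383
grip_force: 0.0
turn [-0.    0.01 -0.01] shift(new axes) [ 0.06 -0.11  0.31] shift(old axes) [ 0.06 -0.11  0.31]
```

```bash
python3 -m pendant '[[0,0,0,0.06,-0.11,0.3,0.45],[0,0,0,0,0,0,0.45],[0,0,0,0,0,0,0],[0,0,0,0,0,0,0],[0,0,0,0,0,0,0]]' 40
python3 -m pendant '[[0,0,0,0,0,0,0],[0,0,0,0,0,0,0],[0,0,0,0,0,-0.3,0],[0,0,0,0,0,-0.6,0],[0,0,0,0,0,-0.8,0]]'
python3 -c "
from h import *
go(rk(.085,.028,.108),TR)"
```

```text
time: 3.65
eef_pos: [0.4561, -0.0559, 0.0388]
orientation: [[0.986, 0.168, 0.001], [0.168, -0.986, -0.0], [0.001, 0.0, -1.0]]
ft_force: [-0.2, 0.2, 5.6]
width: 0.0152
grip_force: 39.9
time: 4.15
eef_pos: [0.4548, -0.0558, 0.081]
orientation: [[0.986, 0.168, -0.002], [0.168, -0.986, 0.0], [-0.002, -0.0, -1.0]]
ft_force: [-0.5, -0.9, -0.3]
width: 0.0149
grip_force: 39.2
turn [-0.44  3.33  2.46] shift(new axes) [ 3.72  9.19 -4.38] shift(old axes) [-0.44  9.39 -5.39]
```

```bash
python3 -m pendant '[[0,0,0,0,0,-1,0],[0,0,0,0,0,-1,0],[0,0,0,0,0.3,-1,0],[0,0,0,0,0.6,-1,0],[0,0,0,-0.1,0.9,-0.7,0]]'
python3 -m pendant '[[0,0,0,-0.1,0.9,-0.5,0],[0,0,0,-0.1,0.9,0,0],[0,0,0,-0.1,0.9,0,0],[0,0,0,0,0.9,0,0],[0,0,0,0,0.9,0,0]]'
python3 -m pendant '[[0,0,0,0,0.9,0,0],[0,0,0,0,0.8,0,0],[0,0,0,0,0.6,0,0],[0,0,0,0,0.3,0,0],[0,0,0,0,0,0,0]]'
python3 -m pendant '[[-0.09,0.66,0.49,0,0,0,0],[-0.09,0.66,0.49,0,0,0,0],[-0.09,0.67,0.49,0,0,0,0],[-0.09,0.67,0.49,0,0,0,0],[-0.08,0.67,0.5,0,0,0,0]]'
python3 -c "
from h import *
go(rk(.085,.028,.068),TR)"
```

```text
time: 4.65
eef_pos: [0.4612, -0.1, 0.2003]
orientation: [[0.985, 0.17, 0.002], [0.17, -0.985, 0.0], [0.002, 0.0, -1.0]]
ft_force: [-0.3, -0.4, -1.3]
width: 0.015
grip_force: 39.2
time: 5.15
eef_pos: [0.4718, -0.2136, 0.211]
orientation: [[0.986, 0.168, -0.0], [0.168, -0.986, 0.0], [-0.0, -0.0, -1.0]]
ft_force: [-0.3, -0.3, -1.2]
width: 0.0151
grip_force: 39.2
time: 5.65
eef_pos: [0.4831, -0.2774, 0.2107]
orientation: [[0.986, 0.167, -0.0], [0.167, -0.986, 0.0], [-0.0, -0.0, -1.0]]
ft_force: [0.5, 0.4, -1.4]
width: 0.0152
grip_force: 39.2
time: 6.15
eef_pos: [0.4832, -0.2754, 0.211]
orientation: [[0.934, -0.092, 0.345], [-0.086, -0.996, -0.032], [0.346, -0.0, -0.938]]
ft_force: [0.6, -0.0, -1.6]
width: 0.0152
grip_force: 39.2
turn [ 0.   -0.04 -0.01] shift(new axes) [0.13 0.54 1.45] shift(old axes) [0.12 0.54 1.45]
```

```bash
python3 -m pendant '[[0,0,0,0.13,0.27,0.4,0],[0,0,0,0,0.27,0.6,0],[0,0,0,0,0,0.6,0],[0,0,0,0,0,0.4,0],[0,0,0,0,0,0.1,0]]'
python3 - <<'E'
from h import *
go(rk(.085,.028,.038),TR)
f,d=env.camera("top");g,e=env.camera("scene")
a=cv2.resize(f[190:300,360:490],None,fx=3,fy=3);b=cv2.resize(g[255:405,170:320],(450,330))
cv2.imwrite("pics/p1.png",np.hstack([cv2.resize(a,(350,330)),b])[:,:,::-1])
E
```

```text
time: 6.65
eef_pos: [0.5032, -0.2908, 0.1609]
orientation: [[0.936, -0.089, 0.34], [-0.084, -0.996, -0.029], [0.341, -0.001, -0.94]]
ft_force: [0.2, 0.2, -1.1]
width: 0.015
grip_force: 39.2
turn [-0.02  0.01  0.01] shift(new axes) [ 0.01 -0.    0.48] shift(old axes) [ 0.01 -0.    0.48]
```

View pics/p1.png

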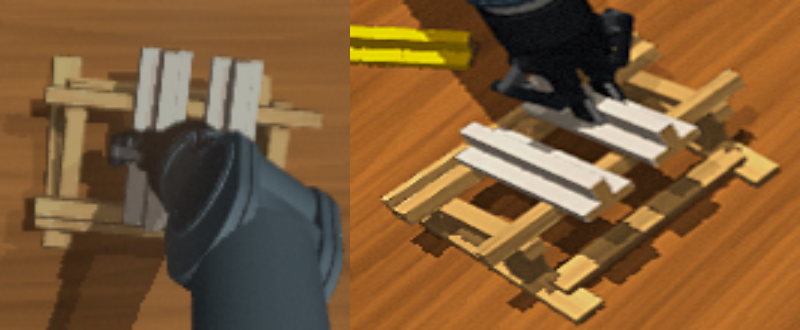

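The held moulding hangs square over both bars beside the racked one, with a clear gap and its low end just inside the lip. Lowering slowly.

```bash
python3 -m pendant '[[0,0,0,0,0,0.1,0],[0,0,0,0,0,0.1,0],[0,0,0,0,0,0.1,0],[0,0,0,0,0,0.06,0],[0,0,0,0,0,0,0]]'
python3 -m pendant '[[0,0,0,0,0,0.04,0],[0,0,0,0,0,0.04,0],[0,0,0,0,0,0,0],[0,0,0,0,0,0,0],[0,0,0,0,0,0,0]]'
python3 -c "
from h import *
go(rk(.085,.028,.038),TR);s=env.get_state();print(s['ft_force'],s['wrist_torque'])"
```

```text
time: 7.25
eef_pos: [0.5061, -0.2925, 0.154]
orientation: [[0.935, -0.091, 0.342], [-0.085, -0.996, -0.032], [0.344, 0.0, -0.939]]
ft_force: [-0.0, 0.3, -1.5]
width: 0.0151
grip_force: 39.2
time: 7.75
eef_pos: [0.5068, -0.2926, 0.1523]
orientation: [[0.935, -0.091, 0.342], [-0.085, -0.996, -0.032], [0.344, 0.001, -0.939]]
ft_force: [-0.1, 0.1, -1.9]
width: 0.0151
grip_force: 39.2
turn [ 0.01 -0.02 -0.  ] shift(new axes) [-0.01 -0.06  0.1 ] shift(old axes) [-0.01 -0.06  0.1 ]
[-0.1269254   0.0899234  -1.94720978] [ 0.07090976  0.51745789 -0.00329748]
```

```bash
python3 -m pendant '[[0,0,0,0,0,0.04,0],[0,0,0,0,0,0.04,0],[0,0,0,0,0,0.04,0],[0,0,0,0,0,0,0],[0,0,0,0,0,0,0]]'
python3 -m pendant '[[0,0,0,0,0,0.04,0],[0,0,0,0,0,0.04,0],[0,0,0,0,0,0,0],[0,0,0,0,0,0,0],[0,0,0,0,0,0,0]]'
python3 -c "
from h import *
go(rk(.085,.028,.038),TR);s=env.get_state();print(s['ft_force'],s['wrist_torque'])"
```

```text
time: 8.25
eef_pos: [0.5073, -0.2927, 0.1511]
orientation: [[0.935, -0.091, 0.342], [-0.085, -0.996, -0.032], [0.343, 0.001, -0.939]]
ft_force: [-13.6, 4.3, 23.5]
width: 0.0155
grip_force: 43.1
time: 8.75
eef_pos: [0.5074, -0.2927, 0.151]
orientation: [[0.935, -0.091, 0.342], [-0.085, -0.996, -0.033], [0.343, 0.002, -0.939]]
ft_force: [-28.1, 9.5, 50.9]
width: 0.015
grip_force: 47.2
turn [ 0.02 -0.01  0.  ] shift(new axes) [-0.02 -0.06  0.05] shift(old axes) [-0.02 -0.06  0.05]
[-28.05696144   9.46961165  50.87049479] [1.90971455 2.55335896 0.65191337]
```

Contact is firm, so I'll ease off the command by the excess and open gently.

```bash
python3 -m pendant '[[0,0,0,0,0,-0.08,0],[0,0,0,0,0,-0.06,0],[0,0,0,0,0,0,0],[0,0,0,0,0,0,0.22],[0,0,0,0,0,0,0.3]]' 20
python3 -m pendant '[[0,0,0,0,0,0,0.4],[0,0,0,0,0,0,0.45],[0,0,0,0,0,-0.3,0.45],[0,0,0,0,0,-0.7,0.45],[0,0,0,0,0,-1,0.45]]'
python3 -m pendant '[[0,0,0,0,0,-1,0.45],[0,0,0,0,0,-1,0.45],[0,0,0,0,0,-0.6,0.45],[0,0,0,0,0,0,0.45],[0,0,0,0,0,0,0.45]]'
python3 -c "
from h import *
x,y,w=PK['a'];go((x,y,.2),down(w))"
```

```text
time: 9.25
eef_pos: [0.5075, -0.2927, 0.1506]
orientation: [[0.935, -0.091, 0.342], [-0.085, -0.996, -0.032], [0.344, 0.0, -0.939]]
ft_force: [0.4, 0.0, 1.5]
width: 0.0254
grip_force: 0.0
time: 9.75
eef_pos: [0.4896, -0.2905, 0.1977]
orientation: [[0.936, -0.091, 0.341], [-0.085, -0.996, -0.03], [0.342, -0.001, -0.94]]
ft_force: [0.2, -0.2, 0.4]
width: 0.0385
grip_force: 0.0
time: 10.25
eef_pos: [0.4679, -0.289, 0.2589]
orientation: [[0.935, -0.091, 0.342], [-0.085, -0.996, -0.032], [0.344, 0.001, -0.939]]
ft_force: [0.7, 0.1, -0.8]
width: 0.0387
grip_force: 0.0
turn [ 0.76 -3.29 -4.23] shift(new axes) [ 11.3  -10.57   2.36] shift(old axes) [  4.46 -14.42   4.13]
```

```bash
python3 -m pendant '[[0.15,-0.66,-0.85,0,0,0,0.45],[0.15,-0.66,-0.85,0,0,0,0.45],[0.15,-0.66,-0.85,0,0,0,0.45],[0.15,-0.66,-0.84,0,0,0,0.45],[0.16,-0.65,-0.84,0,0,0,0.45]]'
python3 -m pendant '[[0,0,0,0.5,-0.45,0,0.45],[0,0,0,0.9,-0.85,0,0.45],[0,0,0,0.95,-0.9,0,0.45],[0,0,0,0.95,-0.9,0,0.45],[0,0,0,0.95,-0.9,0,0.45]]'
python3 -m pendant '[[0,0,0,0.95,-0.9,0,0.45],[0,0,0,0.95,-0.9,0,0.45],[0,0,0,0.95,-0.9,0,0.45],[0,0,0,0.95,-0.9,0,0.45],[0,0,0,0.95,-0.9,0.3,0.45]]'
python3 -m pendant '[[0,0,0,0.95,-0.9,0.6,0.45],[0,0,0,0.9,-0.8,0.7,0.45],[0,0,0,0.4,-0.4,0.6,0.45],[0,0,0,0,0,0.2,0.45],[0,0,0,0,0,0,0.45]]'
python3 - <<'E'
from h import *
x,y,w=PK['a'];go((x,y,.038),down(w))
np.set_printoptions(precision=4,suppress=True)
n="scene";p,d=env.camera(n);W=cloud(n,d)
L=(W-RO)@RR; g=(white(p)>0)&(d>0)&(L[...,2]>.02)&(L[...,2]<.06)&(L[...,0]>-.03)&(L[...,0]<.2)&(abs(L[...,1])<.16)
q=L[g]
for s in(q[q[:,1]<-.01],q[q[:,1]>-.01]):
    print(len(s),np.percentile(s,[1,50,99],axis=0),np.degrees(np.polyfit(s[:,0],s[:,1],1)[0]))
E
```

```text
time: 10.75
eef_pos: [0.4678, -0.2889, 0.2576]
orientation: [[0.936, 0.352, -0.004], [0.352, -0.936, 0.001], [-0.004, -0.003, -1.0]]
ft_force: [0.1, -0.1, -0.5]
width: 0.0385
grip_force: 0.0
time: 11.25
eef_pos: [0.5328, -0.1566, 0.2574]
orientation: [[0.937, 0.349, -0.002], [0.349, -0.937, 0.001], [-0.001, -0.002, -1.0]]
ft_force: [0.4, -0.4, 0.0]
width: 0.0381
grip_force: 0.0
time: 11.75
eef_pos: [0.6054, -0.0097, 0.2507]
orientation: [[0.937, 0.349, -0.0], [0.349, -0.937, 0.001], [0.0, -0.001, -1.0]]
ft_force: [-0.1, -0.4, 0.6]
width: 0.0384
grip_force: 0.0
time: 12.25
eef_pos: [0.638, 0.056, 0.1974]
orientation: [[0.937, 0.348, -0.003], [0.348, -0.937, -0.001], [-0.003, -0.0, -1.0]]
ft_force: [-0.3, -1.1, -0.0]
width: 0.0383
grip_force: 0.0
turn [-0.    0.03 -0.  ] shift(new axes) [ 0.11 -0.    6.38] shift(old axes) [ 0.13 -0.    6.38]
322 [[ 0.0025 -0.0556  0.0213]
 [ 0.0842 -0.0472  0.0381]
 [ 0.1554 -0.0393  0.0417]] 0.06681282557329155
321 [[0.0074 0.0168 0.0243]
 [0.0882 0.025  0.0375]
 [0.1631 0.0342 0.0413]] 0.12229380311629115
```

Piece_b rests square and flush like the racked one, at rack y of about 26 mm and x of about 85 mm. Now piece_a.

```bash
python3 -m pendant '[[0,0,0,0.1,0,0.6,0.45],[0,0,0,0,0,1,0.45],[0,0,0,0,0,1,0.45],[0,0,0,0,0,1,0.45],[0,0,0,0,0,1,0.45]]'
python3 -m pendant '[[0,0,0,0,0,0.8,0.45],[0,0,0,0,0,0.4,0.45],[0,0,0,0,0,0.2,0.45],[0,0,0,0,0,0,0.45],[0,0,0,0,0,0,0.45]]'
python3 -c "
from h import *
x,y,w=PK['a'];go((x,y,.038),down(w))"
```

```text
time: 12.8
eef_pos: [0.6416, 0.0568, 0.0831]
orientation: [[0.938, 0.347, 0.001], [0.347, -0.938, -0.0], [0.001, 0.0, -1.0]]
ft_force: [0.7, -1.1, 0.6]
width: 0.0382
grip_force: 0.0
time: 13.3
eef_pos: [0.6422, 0.0584, 0.0501]
orientation: [[0.937, 0.349, 0.002], [0.349, -0.937, 0.001], [0.002, -0.0, -1.0]]
ft_force: [0.3, -0.0, 0.6]
width: 0.0386
grip_force: 0.0
turn [-0.   -0.02 -0.  ] shift(new axes) [-0.08  0.03  0.48] shift(old axes) [-0.08  0.03  0.48]
```

```bash
python3 -m pendant '[[0,0,0,-0.08,0.03,0.3,0.45],[0,0,0,0,0,0.17,0.45],[0,0,0,0,0,0,0.45],[0,0,0,0,0,0,0],[0,0,0,0,0,0,0]]' 40
python3 -m pendant '[[0,0,0,0,0,0,0],[0,0,0,0,0,0,0],[0,0,0,0,0,-0.3,0],[0,0,0,0,0,-0.6,0],[0,0,0,0,0,-0.8,0]]'
python3 -m pendant '[[0,0,0,0,0,-1,0],[0,0,0,0,0,-1,0],[0,0,0,0,0,-1,0],[0,0,0,0,0,-1,0],[0,0,0,0,0,-0.8,0]]'
python3 -c "
from h import *
go(rk(.085,.098,.108),TR)"
```

```text
time: 13.8
eef_pos: [0.6401, 0.0572, 0.0377]
orientation: [[0.937, 0.349, 0.0], [0.349, -0.937, 0.001], [0.001, -0.0, -1.0]]
ft_force: [-0.2, 1.0, -1.4]
width: 0.0152
grip_force: 39.7
time: 14.3
eef_pos: [0.6393, 0.0569, 0.0805]
orientation: [[0.937, 0.349, -0.001], [0.349, -0.937, 0.0], [-0.001, -0.001, -1.0]]
ft_force: [0.1, 0.3, -1.0]
width: 0.0153
grip_force: 39.7
time: 14.8
eef_pos: [0.6402, 0.0571, 0.2028]
orientation: [[0.937, 0.349, 0.002], [0.349, -0.937, 0.001], [0.002, 0.0, -1.0]]
ft_force: [0.6, -0.1, -1.1]
width: 0.0149
grip_force: 39.7
turn [-0.75  3.25  4.23] shift(new axes) [-4.51 11.56 -2.18] shift(old axes) [-9.49  8.27 -0.53]
```

```bash
python3 -m pendant '[[0,0,0,-0.5,0.4,-0.5,0],[0,0,0,-0.8,0.7,-0.2,0],[0,0,0,-0.95,0.83,0,0],[0,0,0,-0.95,0.83,0,0],[0,0,0,-0.95,0.83,0,0]]'
python3 -m pendant '[[0,0,0,-0.95,0.83,0,0],[0,0,0,-0.95,0.83,0,0],[0,0,0,-0.95,0.83,0,0],[0,0,0,-0.95,0.83,0,0],[0,0,0,-0.8,0.7,0,0]]'
python3 -m pendant '[[0,0,0,-0.5,0.4,0,0],[0,0,0,-0.2,0.2,0,0],[0,0,0,0,0,0,0],[-0.15,0.65,0.85,0,0,0,0],[-0.15,0.65,0.85,0,0,0,0]]'
python3 -m pendant '[[-0.15,0.65,0.85,0,0,0,0],[-0.15,0.65,0.84,0,0,0,0],[-0.15,0.65,0.84,0,0,0,0],[0,0,0,0,0,0,0],[0,0,0,0,0,0,0]]'
python3 -c "
from h import *
go(rk(.085,.098,.048),TR)"
```

```text
time: 15.3
eef_pos: [0.5721, -0.0656, 0.2175]
orientation: [[0.937, 0.348, -0.001], [0.348, -0.937, -0.0], [-0.001, 0.0, -1.0]]
ft_force: [0.5, -0.5, -1.6]
width: 0.0154
grip_force: 39.7
time: 15.8
eef_pos: [0.4987, -0.2002, 0.2174]
orientation: [[0.938, 0.347, -0.001], [0.347, -0.938, -0.0], [-0.001, -0.0, -1.0]]
ft_force: [0.6, -0.4, -1.6]
width: 0.015
grip_force: 39.7
time: 16.3
eef_pos: [0.491, -0.2165, 0.2174]
orientation: [[0.974, 0.174, 0.142], [0.175, -0.985, 0.007], [0.141, 0.018, -0.99]]
ft_force: [-0.0, -0.1, -1.3]
width: 0.0156
grip_force: 39.6
time: 16.8
eef_pos: [0.4903, -0.2169, 0.2174]
orientation: [[0.937, -0.088, 0.337], [-0.082, -0.996, -0.031], [0.338, 0.001, -0.941]]
ft_force: [1.1, -0.4, -1.1]
width: 0.0153
grip_force: 39.7
turn [-0.    0.04  0.03] shift(new axes) [-0.03  0.1   2.47] shift(old axes) [-0.02  0.1   2.47]
```

```bash
python3 -m pendant '[[0,0.04,0.03,-0.03,0.1,0.4,0],[0,0,0,0,0,0.7,0],[0,0,0,0,0,0.7,0],[0,0,0,0,0,0.5,0],[0,0,0,0,0,0.17,0]]'
python3 -m pendant '[[0,0,0,0,0,0.1,0],[0,0,0,0,0,0.1,0],[0,0,0,0,0,0,0],[0,0,0,0,0,0,0],[0,0,0,0,0,0,0]]'
python3 -c "
from h import *
go(rk(.085,.098,.039),TR)"
```

```text
time: 17.3
eef_pos: [0.5104, -0.2217, 0.1572]
orientation: [[0.936, -0.093, 0.34], [-0.088, -0.996, -0.03], [0.341, -0.001, -0.94]]
ft_force: [-0.4, 0.4, -1.8]
width: 0.0152
grip_force: 39.7
time: 17.8
eef_pos: [0.512, -0.2225, 0.1546]
orientation: [[0.935, -0.094, 0.342], [-0.089, -0.996, -0.032], [0.344, -0.0, -0.939]]
ft_force: [-0.0, 0.5, -1.2]
width: 0.0154
grip_force: 39.7
turn [ 0.01 -0.02 -0.03] shift(new axes) [ 0.   -0.05  0.17] shift(old axes) [ 0.   -0.05  0.17]
```

```bash
python3 -m pendant '[[0,0,0,0,0,0.06,0],[0,0,0,0,0,0.06,0],[0,0,0,0,0,0.03,0],[0,0,0,0,0,0,0],[0,0,0,0,0,0,0]]'
python3 -m pendant '[[0,0,0,0,0,0.03,0],[0,0,0,0,0,0,0],[0,0,0,0,0,0.02,0],[0,0,0,0,0,0,0],[0,0,0,0,0,0,0]]'
python3 -c "
from h import *
go(rk(.085,.098,.039),TR)"
```

```text
time: 18.3
eef_pos: [0.5132, -0.2224, 0.1506]
orientation: [[0.935, -0.094, 0.342], [-0.089, -0.996, -0.032], [0.343, -0.0, -0.939]]
ft_force: [-0.1, -0.2, -1.3]
width: 0.0151
grip_force: 39.7
time: 18.8
eef_pos: [0.5135, -0.2225, 0.1497]
orientation: [[0.935, -0.094, 0.342], [-0.089, -0.996, -0.032], [0.343, -0.0, -0.939]]
ft_force: [-2.9, -0.1, 4.9]
width: 0.0151
grip_force: 40.7
turn [ 0.01 -0.01 -0.03] shift(new axes) [ 0.01 -0.04 -0.04] shift(old axes) [ 0.01 -0.04 -0.04]
```

Light contact of about 5 N. Releasing.

```bash
python3 -m pendant '[[0,0,0,0,0,0,0.22],[0,0,0,0,0,0,0.3],[0,0,0,0,0,0,0.45],[0,0,0,0,0,0,0.45],[0,0,0,0,0,-0.3,0.45]]' 20
python3 -m pendant '[[0,0,0,0,0,-0.7,0.45],[0,0,0,0,0,-1,0.45],[0,0,0,0,0,-1,0.45],[0,0,0,0,0,-1,0.45],[0,0,0,0,0,-0.5,0.45]]'
python3 - <<'E'
from h import *
x,y,w=PK['chip'];go((x,y,.2),down(w))
np.set_printoptions(precision=4,suppress=True)
n="scene";p,d=env.camera(n);W=cloud(n,d)
L=(W-RO)@RR; g=(white(p)>0)&(d>0)&(L[...,2]>.02)&(L[...,2]<.06)&(L[...,0]>-.03)&(L[...,0]<.2)&(abs(L[...,1])<.16)
q=L[g]
for a,b in((-.1,-.01),(-.01,.06),(.06,.14)):
    s=q[(q[:,1]>a)&(q[:,1]<b)]
    if len(s)>20:print(len(s),np.percentile(s,[1,50,99],axis=0),np.degrees(np.polyfit(s[:,0],s[:,1],1)[0]))
E
```

```text
time: 19.3
eef_pos: [0.5107, -0.2219, 0.156]
orientation: [[0.935, -0.094, 0.341], [-0.088, -0.996, -0.031], [0.342, -0.001, -0.94]]
ft_force: [-0.9, -0.3, -0.5]
width: 0.0385
grip_force: 0.0
time: 19.8
eef_pos: [0.4752, -0.2193, 0.2575]
orientation: [[0.934, -0.095, 0.344], [-0.088, -0.996, -0.034], [0.346, 0.001, -0.938]]
ft_force: [0.0, 0.0, -0.2]
width: 0.0385
grip_force: 0.0
turn [ 0.07 -3.37 -0.32] shift(new axes) [ 6.08 -6.99  2.3 ] shift(old axes) [ 4.69 -7.19  4.17]
325 [[ 0.0027 -0.0556  0.0213]
 [ 0.0828 -0.0475  0.0382]
 [ 0.1569 -0.0396  0.0416]] 0.3958051119490429
316 [[0.0064 0.0165 0.0329]
 [0.0878 0.0252 0.0376]
 [0.1629 0.0335 0.0419]] 0.1652754041146289
212 [[0.0409 0.0873 0.0329]
 [0.1069 0.0956 0.0374]
 [0.1629 0.1046 0.0411]] 0.041384485310837424
```

Both sound pieces are seated. Next, the chipped one.

```bash
python3 -m pendant '[[0.02,-0.84,-0.08,0,0,0,0.45],[0.02,-0.84,-0.08,0,0,0,0.45],[0.02,-0.84,-0.08,0,0,0,0.45],[0.01,-0.85,-0.08,0,0,0,0.45],[0,0,0,0.4,-0.5,0,0.45]]'
python3 -m pendant '[[0,0,0,0.8,-0.9,0,0.45],[0,0,0,0.8,-0.9,0,0.45],[0,0,0,0.8,-0.9,0,0.45],[0,0,0,0.8,-0.95,0,0.45],[0,0,0,0.8,-0.95,0,0.45]]'
python3 -m pendant '[[0,0,0,0.8,-0.95,0.5,0.45],[0,0,0,0.6,-0.64,1,0.45],[0,0,0,0.28,-0.3,1,0.45],[0,0,0,0,0,1,0.45],[0,0,0,0,0,0.8,0.45]]'
python3 -c "
from h import *
x,y,w=PK['chip'];go((x,y,.038),down(w))"
```

```text
time: 20.35
eef_pos: [0.4865, -0.2082, 0.2541]
orientation: [[0.998, -0.062, -0.005], [-0.062, -0.998, 0.002], [-0.005, -0.001, -1.0]]
ft_force: [-0.1, 0.4, -0.1]
width: 0.0385
grip_force: 0.0
time: 20.85
eef_pos: [0.5932, -0.0972, 0.254]
orientation: [[0.998, -0.06, -0.003], [-0.06, -0.998, 0.002], [-0.003, -0.002, -1.0]]
ft_force: [-0.4, -0.8, -0.7]
width: 0.0385
grip_force: 0.0
time: 21.35
eef_pos: [0.6364, -0.0526, 0.1447]
orientation: [[0.998, -0.059, -0.005], [-0.059, -0.998, 0.002], [-0.005, -0.002, -1.0]]
ft_force: [0.7, -0.5, -0.0]
width: 0.0383
grip_force: 0.0
turn [-0.02  0.05  0.02] shift(new axes) [0.05 0.06 4.27] shift(old axes) [0.07 0.07 4.27]
```

```bash
python3 -m pendant '[[0,0.05,0,0.05,0.06,1,0.45],[0,0,0,0,0,1,0.45],[0,0,0,0,0,1,0.45],[0,0,0,0,0,0.6,0.45],[0,0,0,0,0,0.2,0.45]]'
python3 -m pendant '[[0,0,0,0,0,0,0.45],[0,0,0,0,0,0,0.45],[0,0,0,0,0,0,0.45],[0,0,0,0,0,0,0.45],[0,0,0,0,0,0,0.45]]'
python3 -c "
from h import *
x,y,w=PK['chip'];go((x,y,.038),down(w))"
```

```text
time: 21.85
eef_pos: [0.637, -0.0546, 0.0502]
orientation: [[0.998, -0.06, -0.001], [-0.06, -0.998, 0.002], [-0.001, -0.002, -1.0]]
ft_force: [-0.3, -0.8, 0.0]
width: 0.0386
grip_force: 0.0
time: 22.35
eef_pos: [0.6388, -0.0549, 0.0532]
orientation: [[0.998, -0.06, 0.004], [-0.06, -0.998, 0.001], [0.004, -0.002, -1.0]]
ft_force: [-0.3, 0.3, 0.3]
width: 0.0381
grip_force: 0.0
turn [-0.02 -0.04  0.01] shift(new axes) [-0.05 -0.03  0.61] shift(old axes) [-0.05 -0.02  0.61]
```

```bash
python3 -m pendant '[[0,0,0,-0.05,0,0.4,0.45],[0,0,0,0,0,0.2,0.45],[0,0,0,0,0,0,0.45],[0,0,0,0,0,0,0],[0,0,0,0,0,0,0]]' 40
python3 -m pendant '[[0,0,0,0,0,0,0],[0,0,0,0,0,0,0],[0,0,0,0,0,-0.4,0],[0,0,0,0,0,-0.8,0],[0,0,0,0,0,-1,0]]'
python3 -m pendant '[[0,0,0,0,0,-1,0],[0,0,0,0,0,-1,0],[0,0,0,0,0,-1,0],[0,0,0,0,0,-0.8,0],[0,0,0,0,0,-0.4,0]]'
python3 -c "
from h import *
go(ct(0,.04,.18),down(-18))"
```

```text
time: 22.85
eef_pos: [0.6374, -0.0546, 0.0378]
orientation: [[0.998, -0.06, 0.003], [-0.06, -0.998, 0.002], [0.003, -0.002, -1.0]]
ft_force: [0.1, 0.4, -1.5]
width: 0.0151
grip_force: 40.1
time: 23.35
eef_pos: [0.6363, -0.0548, 0.093]
orientation: [[0.998, -0.06, 0.001], [-0.06, -0.998, 0.002], [0.001, -0.002, -1.0]]
ft_force: [0.4, 0.0, -0.3]
width: 0.0152
grip_force: 40.1
time: 23.85
eef_pos: [0.6377, -0.0549, 0.2004]
orientation: [[0.998, -0.06, 0.006], [-0.06, -0.998, 0.001], [0.006, -0.002, -1.0]]
ft_force: [0.8, 0.1, -0.5]
width: 0.0152
grip_force: 40.1
turn [-0.02 -0.06  2.43] shift(new axes) [ -9.82 -13.87   0.82] shift(old axes) [ -6.02 -15.89   0.8 ]
```

```bash
python3 -m pendant '[[0,0,0,-0.2,-0.5,0,0],[0,0,0,-0.36,-0.95,0,0],[0,0,0,-0.36,-0.95,0,0],[0,0,0,-0.36,-0.95,0,0],[0,0,0,-0.36,-0.95,0,0]]'
python3 -m pendant '[[0,0,0,-0.36,-0.95,0,0],[0,0,0,-0.36,-0.95,0,0],[0,0,0,-0.36,-0.95,0,0],[0,0,0,-0.36,-0.95,0,0],[0,0,0,-0.36,-0.95,0,0]]'
python3 -m pendant '[[0,0,0,-0.36,-0.95,0,0],[0,0,0,-0.36,-0.95,0,0],[0,0,0,-0.36,-0.95,0,0],[0,0,0,-0.36,-0.95,0,0],[0,0,0.5,-0.36,-0.95,0,0]]'
python3 -m pendant '[[0,0,0.5,-0.4,-0.95,0,0],[0,0,0.5,-0.3,-0.8,0,0],[0,0,0.5,0,-0.3,0,0],[0,0,0.43,0,0,0,0],[0,0,0,0,0,0,0]]'
python3 - <<'E'
from h import *
go(ct(0,.04,.18),down(-18))
f=np.load("top0.npz");d=f["d"];W=cloud("top",d)
q=(W-CO)@down(-18)@np.diag([1,-1,-1.])
i=(abs(q[...,0])<.13)&(abs(q[...,1])<.11)&(d>0)
for lo,hi in((-.005,.012),(.075,.1)):
    g=q[i&(q[...,2]>lo)&(q[...,2]<hi)];m=g[(abs(g[:,0])<.03)][:,1];k=g[abs(g[:,1])<.03][:,0]
    print("y",np.percentile(m,[1,25,75,99]).round(3),"x",np.percentile(k,[1,25,75,99]).round(3))
E
```

```text
time: 24.35
eef_pos: [0.6004, 0.0568, 0.1963]
orientation: [[0.998, -0.059, 0.0], [-0.059, -0.998, 0.002], [0.0, -0.002, -1.0]]
ft_force: [-0.2, -0.2, -1.1]
width: 0.0154
grip_force: 40.1
time: 24.85
eef_pos: [0.5625, 0.1777, 0.1964]
orientation: [[0.998, -0.059, 0.001], [-0.059, -0.998, 0.001], [0.0, -0.001, -1.0]]
ft_force: [-0.2, -0.1, -1.7]
width: 0.0154
grip_force: 40.1
time: 25.35
eef_pos: [0.5246, 0.2986, 0.1964]
orientation: [[0.994, -0.112, 0.001], [-0.112, -0.994, 0.001], [0.0, -0.001, -1.0]]
ft_force: [-0.1, 0.7, -1.3]
width: 0.0153
grip_force: 40.1
time: 25.85
eef_pos: [0.5151, 0.351, 0.1966]
orientation: [[0.951, -0.308, 0.001], [-0.308, -0.951, 0.0], [0.001, -0.001, -1.0]]
ft_force: [0.4, 0.7, -1.1]
width: 0.0154
grip_force: 40.1
turn [-0.01 -0.01  0.01] shift(new axes) [-0.14  0.06  0.66] shift(old axes) [-0.14  0.06  0.66]
y [-0.108 -0.034  0.047  0.086] x [-0.128 -0.056  0.052  0.105]
y [-0.095 -0.09   0.088  0.096] x [-0.115 -0.11   0.11   0.117]
```

```bash
python3 -m pendant '[[0,0,0,-0.14,0.06,0.6,0],[0,0,0,0,0,1,0],[0,0,0,0,0,1,0],[0,0,0,0,0,1,0],[0,0,0,0,0,1,0]]'
python3 -m pendant '[[0,0,0,0,0,0.6,0],[0,0,0,0,0,0.3,0],[0,0,0,0,0,0.2,0],[0,0,0,0,0,0.05,0],[0,0,0,0,0,0,0]]'
python3 -m pendant '[[0,0,0,0,0,0,0.3],[0,0,0,0,0,0,0.35],[0,0,0,0,0,0,0.35],[0,0,0,0,0,-0.4,0.35],[0,0,0,0,0,-0.8,0.35]]' 20
python3 -m pendant '[[0,0,0,0,0,-1,0.45],[0,0,0,0,0,-1,0.45],[0,0,0,0,0,-1,0.45],[0,0,0,0,0,-1,0.45],[0,0,0,0,0,-0.5,0.45]]'
python3 -c "
from h import *
x,y,w=PK['stub'];go((x,y,.15),down(w))"
```

```text
time: 26.35
eef_pos: [0.5124, 0.3498, 0.0812]
orientation: [[0.951, -0.308, 0.002], [-0.308, -0.951, 0.001], [0.001, -0.001, -1.0]]
ft_force: [0.7, 0.9, -1.3]
width: 0.0151
grip_force: 40.1
time: 26.85
eef_pos: [0.514, 0.3505, 0.0548]
orientation: [[0.951, -0.309, 0.004], [-0.309, -0.951, 0.002], [0.003, -0.003, -1.0]]
ft_force: [0.1, 0.4, -0.1]
width: 0.0151
grip_force: 40.1
time: 27.35
eef_pos: [0.5131, 0.35, 0.0844]
orientation: [[0.951, -0.309, 0.002], [-0.309, -0.951, 0.001], [0.002, -0.002, -1.0]]
ft_force: [1.2, 0.4, 0.1]
width: 0.0292
grip_force: 0.0
time: 27.85
eef_pos: [0.5144, 0.3514, 0.2004]
orientation: [[0.951, -0.309, 0.007], [-0.309, -0.951, 0.005], [0.005, -0.007, -1.0]]
ft_force: [0.6, 0.4, 0.9]
width: 0.0383
grip_force: 0.0
turn [-0.07 -0.06 -0.88] shift(new axes) [ 0.17 12.05  2.02] shift(old axes) [ 1.27 11.99  1.93]
```

```bash
python3 -m pendant '[[0,0,-0.44,0,0,0,0.45],[0,0,-0.44,0,0,0,0.45],[0,0,0,0,0.7,0,0.45],[0,0,0,0,1,0,0.45],[0,0,0,0,1,0,0.45]]'
python3 -m pendant '[[0,0,0,0,1,0,0.45],[0,0,0,0,1,0,0.45],[0,0,0,0,1,0,0.45],[0,0,0,0,1,0,0.45],[0,0,0,0,1,0,0.45]]'
python3 -m pendant '[[0,0,0,0,1,0,0.45],[0,0,0,0,1,0.4,0.45],[0,0,0,0.1,1,0.8,0.45],[0,0,0,0.07,0.8,0.6,0.45],[0,0,0,0,0.5,0.4,0.45]]'
python3 -c "
from h import *
x,y,w=PK['stub'];go((x,y,.038),down(w))"
```

```text
time: 28.35
eef_pos: [0.498, 0.2839, 0.1967]
orientation: [[0.976, -0.22, 0.004], [-0.22, -0.976, 0.002], [0.003, -0.003, -1.0]]
ft_force: [0.8, 0.4, 0.0]
width: 0.0384
grip_force: 0.0
time: 28.85
eef_pos: [0.4706, 0.1615, 0.1966]
orientation: [[0.975, -0.22, 0.004], [-0.22, -0.975, 0.002], [0.003, -0.003, -1.0]]
ft_force: [0.4, 0.7, 0.3]
width: 0.0382
grip_force: 0.0
time: 29.35
eef_pos: [0.4508, 0.055, 0.1403]
orientation: [[0.975, -0.222, 0.003], [-0.222, -0.975, 0.001], [0.002, -0.002, -1.0]]
ft_force: [0.3, -0.9, -0.5]
width: 0.0383
grip_force: 0.0
turn [-0.02 -0.02 -0.02] shift(new axes) [ 0.04 -0.08  4.09] shift(old axes) [ 0.03 -0.07  4.09]
```

```bash
python3 -m pendant '[[0,0,0,0.04,-0.08,1,0.45],[0,0,0,0,0,1,0.45],[0,0,0,0,0,1,0.45],[0,0,0,0,0,0.6,0.45],[0,0,0,0,0,0.3,0.45]]'
python3 -m pendant '[[0,0,0,0,0,0,0.45],[0,0,0,0,0,0,0.45],[0,0,0,0,0,0,0.45],[0,0,0,0,0,0,0.45],[0,0,0,0,0,0,0.45]]'
python3 -c "
from h import *
x,y,w=PK['stub'];go((x,y,.038),down(w))"
```

```text
time: 29.85
eef_pos: [0.4526, 0.0589, 0.0424]
orientation: [[0.976, -0.22, 0.002], [-0.22, -0.976, 0.002], [0.001, -0.002, -1.0]]
ft_force: [-0.4, -0.2, 0.4]
width: 0.0384
grip_force: 0.0
time: 30.35
eef_pos: [0.4533, 0.0584, 0.044]
orientation: [[0.975, -0.221, 0.004], [-0.221, -0.975, 0.002], [0.004, -0.003, -1.0]]
ft_force: [0.2, 0.1, -0.8]
width: 0.0382
grip_force: 0.0
turn [-0.03 -0.03 -0.01] shift(new axes) [-0.03  0.08  0.24] shift(old axes) [-0.03  0.08  0.24]
```

```bash
python3 -m pendant '[[0,0,0,-0.03,0.08,0.24,0.45],[0,0,0,0,0,0,0.45],[0,0,0,0,0,0,0],[0,0,0,0,0,0,0],[0,0,0,0,0,0,0]]' 40
python3 -m pendant '[[0,0,0,0,0,0,0],[0,0,0,0,0,0,0],[0,0,0,0,0,-0.4,0],[0,0,0,0,0,-0.8,0],[0,0,0,0,0,-1,0]]'
python3 -m pendant '[[0,0,0,0,0,-1,0],[0,0,0,0,0,-1,0],[0,0,0,0,0,-1,0],[0,0,0,0,0,-0.8,0],[0,0,0,0,0,-0.4,0]]'
python3 -c "
from h import *
go(ct(0,-.042,.18),down(-18))"
```

```text
time: 30.85
eef_pos: [0.4518, 0.0566, 0.0375]
orientation: [[0.975, -0.221, 0.003], [-0.221, -0.975, 0.002], [0.003, -0.002, -1.0]]
ft_force: [-0.5, 0.1, 0.2]
width: 0.015
grip_force: 39.1
time: 31.35
eef_pos: [0.4509, 0.0564, 0.093]
orientation: [[0.975, -0.22, 0.001], [-0.22, -0.975, 0.001], [0.001, -0.002, -1.0]]
ft_force: [1.0, -0.3, -0.8]
width: 0.0151
grip_force: 39.0
time: 31.85
eef_pos: [0.452, 0.0564, 0.1996]
orientation: [[0.975, -0.221, 0.006], [-0.221, -0.975, 0.002], [0.005, -0.003, -1.0]]
ft_force: [0.3, 0.6, -0.6]
width: 0.0146
grip_force: 39.1
turn [-0.03 -0.05  0.87] shift(new axes) [-1.38 -8.65  0.79] shift(old axes) [-0.59 -8.74  0.81]
```

```bash
python3 -m pendant '[[0,0,0,0,-0.5,0,0],[0,0,0,-0.1,-1,0,0],[0,0,0,-0.1,-1,0,0],[0,0,0,-0.1,-1,0,0],[0,0,0,-0.1,-1,0,0]]'
python3 -m pendant '[[0,0,0,-0.1,-1,0,0],[0,0,0,-0.1,-1,0,0],[0,0,0,0,-1,0,0],[0,0,0,0,-0.8,0,0],[0,0,0,0,-0.44,0,0]]'
python3 -m pendant '[[0,0,0.44,0,0,0,0],[0,0,0.43,0,0,0,0],[0,0,0,0,0,0,0],[0,0,0,0,0,0,0],[0,0,0,0,0,0,0]]'
python3 -c "
from h import *
go(ct(0,-.042,.052),down(-18))"
```

```text
time: 32.35
eef_pos: [0.4656, 0.1701, 0.1965]
orientation: [[0.976, -0.22, 0.001], [-0.22, -0.976, 0.001], [0.001, -0.002, -1.0]]
ft_force: [0.9, -0.3, -0.6]
width: 0.0154
grip_force: 39.1
time: 32.85
eef_pos: [0.4839, 0.2755, 0.1966]
orientation: [[0.976, -0.218, 0.001], [-0.218, -0.976, 0.002], [0.001, -0.002, -1.0]]
ft_force: [-0.1, 0.2, -1.3]
width: 0.0153
grip_force: 39.1
time: 33.35
eef_pos: [0.4847, 0.2726, 0.1976]
orientation: [[0.951, -0.308, 0.003], [-0.308, -0.951, 0.001], [0.002, -0.002, -1.0]]
ft_force: [0.2, 1.2, -0.4]
width: 0.0154
grip_force: 39.1
turn [-0.02 -0.02  0.01] shift(new axes) [ 0.05 -0.02  5.82] shift(old axes) [ 0.04 -0.01  5.82]
```

```bash
python3 -m pendant '[[0,0,0,0,0,0.6,0],[0,0,0,0,0,1,0],[0,0,0,0,0,1,0],[0,0,0,0,0,1,0],[0,0,0,0,0,1,0]]'
python3 -m pendant '[[0,0,0,0,0,0.6,0],[0,0,0,0,0,0.3,0],[0,0,0,0,0,0.2,0],[0,0,0,0,0,0,0],[0,0,0,0,0,0,0]]'
python3 -m pendant '[[0,0,0,0,0,0,0.3],[0,0,0,0,0,0,0.35],[0,0,0,0,0,0,0.35],[0,0,0,0,0,-0.4,0.35],[0,0,0,0,0,-0.8,0.35]]' 20
python3 -m pendant '[[0,0,0,0,0,-1,0.45],[0,0,0,0,0,-1,0.45],[0,0,0,0,0,-1,0.45],[0,0,0,0,0,-1,0.45],[0,0,0,0,0,-0.5,0.45]]'
python3 -m pendant '[[0,0,0,0,0.6,0,0.45],[0,0,0,0,1,0,0.45],[0,0,0,0,1,0,0.45],[0,0,0,0,1,0,0.45],[0,0,0,0,1,0,0.45]]'
python3 -m pendant '[[0,0,0,0,1,0,0.45],[0,0,0,0,1,0,0.45],[0,0,0,0,0.5,0,0.45],[0,0,0,0,0,0,0.45],[0,0,0,0,0,0,0.45]]'
python3 - <<'E'
from h import *
np.set_printoptions(precision=4,suppress=True)
for n in("scene","top"):
    p,d=env.camera(n);cv2.imwrite(f"pics/{n}_end.png",p[:,:,::-1]);W=cloud(n,d)
    L=(W-RO)@RR; g=(white(p)>0)&(d>0)&(L[...,2]>.025)&(L[...,2]<.06)&(L[...,0]>-.03)&(L[...,0]<.2)&(abs(L[...,1])<.16)
    q=L[g]
    for a,b in((-.1,-.01),(-.01,.06),(.06,.14)):
        s=q[(q[:,1]>a)&(q[:,1]<b)];print(n,len(s),np.percentile(s,[1,50,99],axis=0).ravel(),np.degrees(np.polyfit(s[:,0],s[:,1],1)[0]))
E
```

```text
time: 33.85
eef_pos: [0.4853, 0.2728, 0.082]
orientation: [[0.951, -0.308, 0.003], [-0.308, -0.951, 0.002], [0.003, -0.003, -1.0]]
ft_force: [-1.0, 0.1, -1.0]
width: 0.0152
grip_force: 39.1
time: 34.35
eef_pos: [0.4859, 0.2733, 0.0562]
orientation: [[0.951, -0.308, 0.004], [-0.308, -0.951, 0.002], [0.003, -0.004, -1.0]]
ft_force: [0.5, -0.3, -1.1]
width: 0.0149
grip_force: 39.1
time: 34.85
eef_pos: [0.4845, 0.2723, 0.0855]
orientation: [[0.951, -0.308, 0.001], [-0.308, -0.951, 0.0], [0.001, -0.0, -1.0]]
ft_force: [-0.3, -0.8, 0.2]
width: 0.0297
grip_force: 0.0
time: 35.35
eef_pos: [0.4858, 0.2729, 0.2008]
orientation: [[0.951, -0.309, 0.006], [-0.309, -0.951, 0.003], [0.005, -0.005, -1.0]]
ft_force: [1.3, -0.3, -0.7]
width: 0.0387
grip_force: 0.0
time: 35.85
eef_pos: [0.4476, 0.1607, 0.1962]
orientation: [[0.951, -0.309, 0.0], [-0.309, -0.951, -0.0], [0.0, -0.0, -1.0]]
ft_force: [0.4, -0.1, 0.9]
width: 0.0385
grip_force: 0.0
time: 36.35
eef_pos: [0.4302, 0.1044, 0.1973]
orientation: [[0.951, -0.308, 0.003], [-0.308, -0.951, 0.002], [0.002, -0.003, -1.0]]
ft_force: [-0.2, 0.6, 0.5]
width: 0.0384
grip_force: 0.0
scene 314 [ 0.0052 -0.0547  0.0345  0.0825 -0.0473  0.0382  0.1563 -0.0389  0.0417] 0.20626836337233243
scene 314 [0.0071 0.0172 0.0338 0.0891 0.0254 0.0376 0.1621 0.0339 0.0419] 0.13718443038007572
scene 285 [0.009  0.0875 0.034  0.089  0.0957 0.0376 0.1634 0.1039 0.0419] 0.003664385474014242
top 357 [ 0.0036 -0.0529  0.0285  0.084  -0.0446  0.0341  0.1596 -0.0367  0.0395] 0.1545314264363653
top 353 [0.0077 0.0199 0.0284 0.0866 0.0278 0.0343 0.1637 0.0355 0.0391] -0.11848258545381173
top 356 [0.009  0.0909 0.0292 0.0885 0.0986 0.0344 0.1649 0.1064 0.0396] -0.2191020929502379
```

View pics/top_end.png

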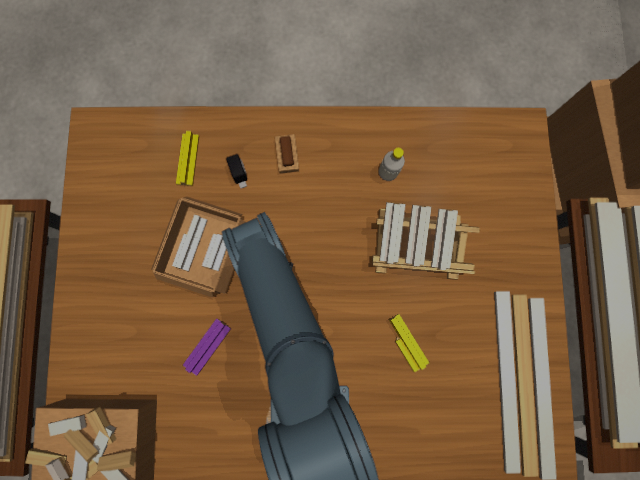

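View pics/scene_end.png

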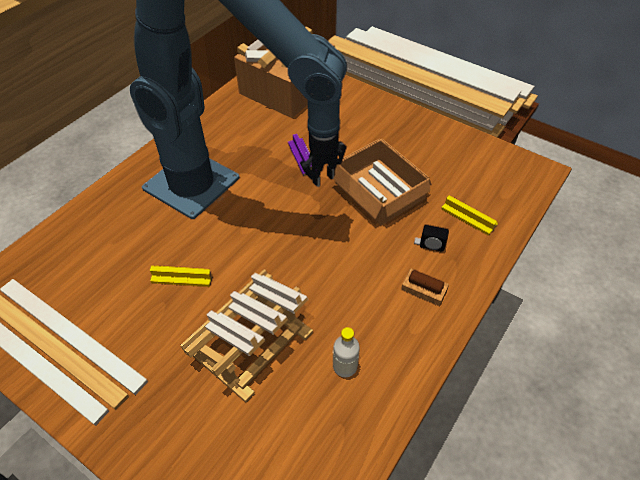

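Top view: three mouldings lie parallel on the stand at (393,233), (419,236) and (446,240), with about 72 mm between centres and low ends 4–6 mm behind the lip. Both bad ones are flat in the carton at (190,244) and (215,252), and the bystanders haven't moved.

```bash
python3 -c "
from plant import env
print(env.hand_in())"
```

```text
the job is handed in; nothing more can be done
None
```

The job is handed in (the call gave no verdict): both sound mouldings lie square on the stand with clear gaps, the short and chipped ones are in the carton, and everything else is where it was.

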